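# Clip the cage key onto the stockroom's snap hook

## Task

Clip the key with the big wire eye onto the snap hook at the issue bench: push its eye in against the sprung gate until the gate snaps shut behind it, then let the key hang freely from the hook. Leave the other key, the one with only a small bow, where it lies.

Things in the scene. Friction and masses are not known exactly. Their poses are not given: they have to be found in the camera images.
- key: Key to clip on, 148 mm long, 80 g, lying flat: black grip 65 x 28 x 16 mm, steel blade at one end, big closed eye of 6 mm wire (opening 55 long, 40 wide, flat with the grip) at the other. Origin: middle of the eye's far bar, mid thickness, 8 mm above the bench. x: from grip to eye; y: across the 28 mm width, along that bar; z up. Grip spans x -58 to -123 mm; hold it at its middle, x -91.
- hook: Steel snap hook, 10 mm bar, fixed on a grey post. Origin: on the bench straight below the closed gate. x: level, from gate into the hook, the way to push; z up; hook lies in plane y 0. Inside it reaches to x 60, floor at x 25, z 165 mm; hook top z 251. Post at x 102 to 122, 245 high; base plate 10 high, x 75 to 175, y -55 to 55. Free space under the hook for a key to hang.
- gate_mouth (a point): Best point to push: on the closed gate at x 0, y 0, z 207 mm of the hook. The gate, a 7 mm bar, hangs from its pivot at z 240 to z 190, just inside the nose (top z 193, x -8). An eye held level, its far bar at z 198 to 217, pushed along the hook's x, swings the gate in and slips under its end 30 to 40 mm past this point (push 45 in all); the gate then springs back through the eye. Axes as hook.
- gate (a joint): Angle of the hook's gate, rad: 0 shut against the nose, growing as its free end swings inwards (to 1.25). Sprung shut; takes 1 to 2 N to push open.
- spare_key: Another key, to be left alone: same black grip and blade but only a small bow (opening about 14 mm), 104 mm long, lying flat. Origin: middle of the bow's outer bar, 8 mm above the bench; x from grip to bow.

How it is judged:
On the way:
1. the key's eye pushes the gate open (value of joint gate above 0.35 rad and x of key in the frame of hook between 0.008 and 0.065 m and z of key in the frame of hook between 0.16 and 0.245 m), for 0.02 s.
At the end, for the whole second after the job is handed in: The outer bar of the key's eye is inside the snap hook (between the gate and the back of the hook, its middle within 20 mm of the hook's plane), the gate is shut behind it (within 0.12 rad), and the key hangs eye up, within 0.6 rad of plumb, no longer swinging (slower than 0.15 m/s) (x of key in the frame of hook between 0 and 0.065 m and y of key in the frame of hook between -0.02 and 0.02 m and z of key in the frame of hook between 0.155 and 0.235 m and angle between key's own x axis and vertical below 0.6 rad and value of joint gate below 0.12 rad and linear speed of key below 0.15 m/s); the robot touches nothing.
It fails at once if the other key is moved more than 30 mm (distance of spare_key from where it was at the start of the episode above 0.03 m).
It also fails if it takes over 42 s, if anything falls off the work surface, if the arm or the gripper's body presses on something with over 40 N, if the wrist force passes 120 N, or if a joint passes its speed limit or range.

## Robot

A 6-joint arm with a two-finger parallel gripper is mounted at the origin on the work surface. World frame = base frame: x ahead of the robot, y to its left, z up, the work surface at z = 0. Lengths are in m, angles in rad, forces in N, time in s.
With the tool pointing down it reaches from about 0.25 to 0.725 m from the base axis. Payload 4 kg.
Tool frame: the origin (TCP) lies on the front face of the gripper's body, between the roots of the fingers; the fingertips stand 73 mm ahead of it and the grasp point (between the pads) lies 54 mm ahead of it; z points along the fingers, y is the line along which they close (so a half turn about z gives the same grasp; the last joint's range is limited). The gripper opens to 85 mm and grips with 20 to 120 N. Pads are 22 mm wide; open, the fingers measure 114 mm over their backs; the gripper's body (76 mm by 85 mm) begins 54 mm behind the grasp point. The pads swing forward as they close: fully open they stand 13 mm farther back than shut.
Start: joints at [-1.3, 0.241, 0.005, 1.335, 0, 1.571], TCP at [0.134, -0.482, 0.304] pointing down, gripper open.
Joint ranges: [-2.72, 2.72], [-1.05, 1.87], [-1.09, 1.28], [-1.99, 2.15], [-1.42, 1.44], [-3.14, 3.14]. Speed limits (rad/s): [2.79, 2.79, 3.14, 3.14, 3.14, 3.14].

## Interface

Orientations are given as a unit quaternion [x, y, z, w].
In Python, from workcell import bot gives the robot as it stands. The module is installed in compiled form; this text tells all that it offers.
- The arm moves only by the tool step_arm, never from a script. Its argument "rows" is a list of rows, each a list of 2 entries, a list of its own where there are three numbers: the shift along the tool's x, y, z in mm, then the turn about the tool's z in degrees. A call has 1 to 12 rows; each row is the pose to reach, as a shift and turn from the pose commanded when the call began, along the tool's axes at that moment; what a row does not reach only later rows make up. A row lasts 1/8 s, in which the tool goes at most 62.5 mm and 10.7 degrees, less where a joint would pass 70% of its speed; a pose out of reach is approached as far as the arm can. A call with a gripper value outside its range is refused whole. "claw" is the gripper's target within -1 to 1 (shut at 1, half-way at 0, fully open at -1), set as the call begins (left out, the last holds). The fingers move at their own pace and stop on an object; the grip force is fixed at half the most. Time passes only in rows, so rows that repeat a pose let the fingers close. It gives the time, the measured TCP pose, the force, the opening and the grip force at its end, in the units of the state.
- bot.get_obs(): the state, without advancing time (a new reading comes with each control period).
- bot.camera(name): name is "scene" or "top"; returns (picture, depth): 400x640x3 uint8, red, green, blue; 400x640 float32, m along the optical axis (not along the pixel's ray), 0 where there is no reading.
- bot.camera_params(name): a dict with "fx", "fy", "cx", "cy" (pixels), "pose" (4x4, takes a point from camera to world coordinates). Camera axes: x right, y up, looking along -z (the intrinsics and any distortion apply to the point x, -y, -z); pixel columns grow to the right and rows downward; lengths in m; the calibration is good to about 2 mm. A picture is of the moment at which its call begins. camera_params takes no time and is no camera call.
- bot.job_done(): hands the job in; it is judged then, once.
Trained networks look in the newest picture that a camera, given by its name, has taken for a name from the list of things; names that differ only in an ending like _2 or _b are one class to them, and where a whole thing is asked for, a point or a joint stands for the part that bears it (a point fixed in the world has none). Each returns a list of dicts, best first, with "score" (0 to 1); they miss things now and then, are a little off and sometimes report something else, mostly with a low value. They report only what shows in the picture. A call takes as long as a camera call.
- bot.trace(target, camera): "pixels" (400x640 bool, what is visible of it) and "uv" ([column, row] in pixels, amid what is visible of it).
The state is a dict: "clock": time; "joint_pos": joint angles; "joint_vel": joint speeds; "tau": joint torques, N m; "eef_pos": TCP position; "tool_rot": TCP orientation; "ft_force": force on the tool from outside, world axes, zero at the start; "ft_torque": the same for the moment, N m; "grip_width": finger opening in m; "grasp_force": force on a finger pad.
Only numpy, scipy, OpenCV 4.12 (cv2) and the standard library are available. Lean on these libraries where they do the work, as an engineer would, in place of code of your own. Each camera call takes 0.05 s, during which the arm holds its last target. There are 200 camera calls.

## Working session

There is one attempt and no reset: what is moved stays moved. The work goes in short steps, Python scripts to look and compute and a tool call to move; the robot and the scene stay as the last step left them, time stands still between calls to the robot, and variables do not carry over. Pictures are saved under pics/ and viewed, at most 10 in all, crops included, and the job is handed in when it is done.

Besides the shell and the picture viewer there is one more tool, called after ">>>" by a JSON object that holds its "method" and its "body". step_arm: Moves the arm, as the interface text tells. Its arguments: {"type":"object","properties":{"rows":{"type":"array"},"claw":{"type":"number"}},"required":["rows"]}

```bash
mkdir -p pics; cat > h.py <<'E'
import numpy as np, cv2
from workcell import bot
from scipy.spatial.transform import Rotation as R
def pts(cam,d,mask):
    p=bot.camera_params(cam); v,u=np.nonzero(mask&(d>0)); z=d[v,u]
    c=np.c_[(u-p['cx'])/p['fx']*z,-(v-p['cy'])/p['fy']*z,-z,np.ones_like(z)]
    return (c@np.array(p['pose']).T)[:,:3]
def proj(cam,P):
    p=bot.camera_params(cam); c=np.linalg.inv(p['pose'])@np.append(P,1)
    return p['cx']+p['fx']*c[0]/-c[2], p['cy']-p['fy']*c[1]/-c[2]
E
cat > m.py <<'E'
from h import *
np.set_printoptions(precision=4,suppress=True)
o=bot.get_obs(); print(o['clock'],o['eef_pos'],o['tool_rot'])
ims=[]
for cam in('top','scene'):
    im,d=bot.camera(cam); im=im.copy(); p=bot.camera_params(cam); print(cam,{k:p[k] for k in p if k!='pose'},np.array(p['pose'])[:3,3])
    np.savez(f'{cam}.npz',im=im,d=d)
    for t,col in(('key',(255,0,0)),('spare_key',(0,255,0)),('hook',(0,0,255)),('gate',(255,255,0))):
        for r in bot.trace(t,cam)[:2]:
            m=r['pixels']; q=pts(cam,d,m); print(t,round(r['score'],2),r['uv'],m.sum())
            if len(q): print('  med',np.median(q,0),'lo',np.percentile(q,2,0),'hi',np.percentile(q,98,0))
            np.save(f'{cam}_{t}_{int(r["score"]*100)}.npy',m)
            cs,_=cv2.findContours(m.astype('uint8'),0,2); cv2.drawContours(im,cs,-1,col,1)
    cv2.imwrite(f'pics/{cam}0.png',im[...,::-1])
E
python3 m.py; ls *.npy
```

```text
0.0 [ 0.1336 -0.4813  0.303 ] [ 0.9908  0.135  -0.0001 -0.001 ]
top {'fx': 362.9287977914141, 'fy': 362.9287977914141, 'cx': 321.42675321541367, 'cy': 200.70628039426077} [0.4852 0.0041 0.8304]
key 0.83 [425.0, 175.3] 489
  med [ 0.6213 -0.2724  0.0141] lo [ 0.6064 -0.3243  0.0017] hi [ 0.6475 -0.1876  0.0178]
spare_key 0.89 [408.8, 237.0] 485
  med [ 0.4835 -0.2304  0.0142] lo [ 0.4699 -0.2836 -0.001 ] hi [ 0.5002 -0.1865  0.0183]
hook 0.71 [186.9, 213.5] 2984
  med [0.5257 0.2431 0.0368] lo [0.4724 0.1395 0.0059] hi [0.5773 0.3084 0.2475]
scene {'fx': 475.0867213944614, 'fy': 475.0867213944614, 'cx': 330.1409319106754, 'cy': 199.98477439723933} [ 1.2556 -0.0569  0.6257]
key 0.73 [201.7, 295.7] 960
  med [ 0.6314 -0.2641  0.0122] lo [ 0.6062 -0.326   0.0017] hi [ 0.6671 -0.1883  0.0189]
spare_key 0.74 [227.2, 244.9] 512
  med [ 0.4934 -0.2318  0.0147] lo [ 0.4739 -0.2829  0.0031] hi [ 0.5037 -0.1891  0.019 ]
hook 0.87 [473.3, 210.9] 4624
  med [0.542  0.2453 0.0827] lo [0.1524 0.1392 0.0012] hi [0.5825 0.3561 0.2466]
gate 0.58 [426.7, 167.1] 71
  med [0.5512 0.142  0.2105] lo [0.3522 0.1391 0.0781] hi [0.5536 0.198  0.2282]
scene_gate_57.npy
scene_hook_87.npy
scene_key_73.npy
scene_spare_key_74.npy
top_hook_71.npy
top_key_83.npy
top_spare_key_89.npy
```

View pics/top0.png

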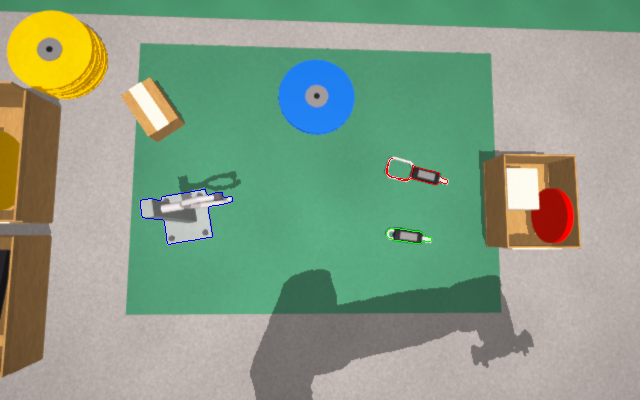

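View pics/scene0.png

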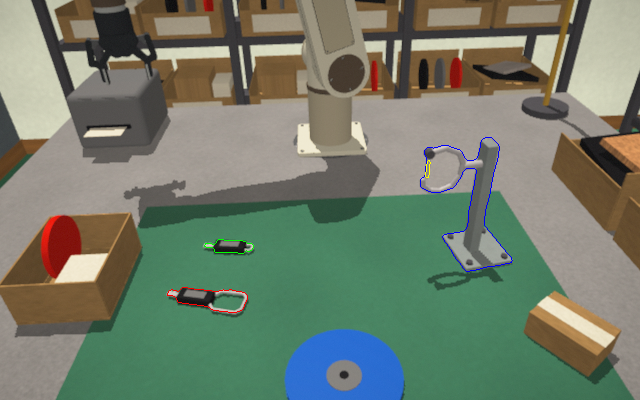

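The top view shows the key's eye at about (398,168) with the blade at (445,181), the spare at (408,237), and the hook with its nose at (230,199). In the scene view the hook ring is at about (440,168) and the gate at (428,168). The masks agree with the pictures.

```bash
cat > f.py <<'E'
from h import *
np.set_printoptions(precision=4,suppress=True)
def ax(q):
    c=np.median(q,0); w=np.linalg.svd(q-q.mean(0),full_matrices=False)[2][0]; return w*np.sign(w[1])
def plane(cam,mask,z):
    p=bot.camera_params(cam); T=np.array(p['pose']); v,u=np.nonzero(mask)
    r=np.c_[(u-p['cx'])/p['fx'],-(v-p['cy'])/p['fy'],-np.ones(len(u))]@T[:3,:3].T
    return T[:3,3]+r*((z-T[2,3])/r[:,2])[:,None]
for cam,k,h in(('top','top_key_83','top_hook_71'),('scene','scene_key_73','scene_hook_87')):
    f=np.load(cam+'.npz'); d=f['d']; im=f['im'].astype(int)
    m=np.load(k+'.npy'); 
    q=plane(cam,m,0.008)[:,:2]
    g=m&(im.max(2)<110); box=cv2.minAreaRect(plane(cam,g,0.014)[:,:2].astype('float32')*1000)
    G=pts(cam,d,m); G=G[(G[:,2]>.0125)&(G[:,2]<.022)]
    Q=plane(cam,g,0.014)[:,:2]
    print(cam,'grip dark box mm',box,'axis',ax(Q),ax(q),'mean',Q.mean(0))
    for a in(ax(q),):
        s=q@a; n=np.array([-a[1],a[0]]); e=q[(s>s.max()-.06)]; t=e@n; tg=Q@n; sg=Q@a
        print(' s ext',s.min(),s.max(),'grip s',sg.min(),sg.max(),'eye t',t.min(),t.max(),'grip t',tg.min(),tg.max(), 'far bar pt',(s.max()-.003)*a+n*(t.min()+t.max())/2,'grip c',a*(sg.min()+sg.max())/2+n*(tg.min()+tg.max())/2)
    m=np.load(h+'.npy'); P=pts(cam,d,m)
    for nm,S in(('ring',P[(P[:,2]>.155)&(P[:,2]<.26)&(P[:,1]>.1)&(P[:,1]<.3)&(P[:,0]>.45)]),):
        a=ax(S[:,:2]); s=S[:,:2]@a; n=np.array([-a[1],a[0]])
        print(nm,len(S),'axis',a,'s',np.percentile(s,[0,1,50,99,100]),'n',np.median(S[:,:2]@n), 'front pt',S[np.argmin(s)])
        for lo in np.arange(s.min(),s.max(),.012):
            i=(s>=lo)&(s<lo+.012); print('   ',round(lo,4),i.sum(),np.median(S[i],0),S[i,2].min(),S[i,2].max())
    b=P[(P[:,2]<.016)&(P[:,2]>.004)&(P[:,1]>.1)&(P[:,1]<.4)&(P[:,0]>.4)]
    print('plate',cv2.minAreaRect(b[:,:2].astype('float32')*1000))
im=np.load('scene.npz')['im']; im2=np.load('top.npz')['im']
A=cv2.resize(im[130:280,400:530],None,fx=3,fy=3,interpolation=2);B=cv2.resize(im2[150:250,370:460],None,fx=4.5,fy=4.5,interpolation=2)
cv2.imwrite('pics/c1.png',np.hstack([A,B[:450]])[...,::-1])
E
python3 f.py
```

```text
top grip dark box mm ((623.3421020507812, -275.040283203125), (66.00769805908203, 29.729141235351562), 76.66523742675781) axis [0.2423 0.9702] [0.1504 0.9886] mean [ 0.6227 -0.2743]
 s ext -0.23354319261162076 -0.0873309159829306 grip s -0.21094958221143778 -0.14522144324352296 eye t -0.6864642070707151 -0.6386666812572875 grip t -0.6740600936142951 -0.6407805958846307 far bar pt [ 0.6414 -0.189 ] grip c [ 0.6231 -0.275 ]
ring 1231 axis [-0.1967  0.9805] s [0.0204 0.0237 0.117  0.153  0.1545] n -0.5637073399651894 front pt [0.5494 0.131  0.1837]
    0.0204 90 [0.5469 0.1379 0.2378] 0.17295142898524196 0.24971821945305817
    0.0324 83 [0.5445 0.1478 0.245 ] 0.16342092327419933 0.2484007524053694
    0.0444 79 [0.5428 0.1607 0.2453] 0.16032993382517602 0.24932219611398276
    0.0564 86 [0.5409 0.1724 0.2453] 0.16064012281381934 0.2512354055512529
    0.0684 85 [0.5393 0.1842 0.2383] 0.16374713871854685 0.2472357023030083
    0.0804 83 [0.5363 0.1957 0.1879] 0.16709402099134674 0.24211343064363178
    0.0924 48 [0.5323 0.205  0.2089] 0.18482014968499094 0.2339319548751222
    0.1044 60
[... 1366 characters left out ...]
0.1835 0.2353] 0.1609449285201185 0.2489581120168422
    0.1214 115 [0.5425 0.1959 0.1858] 0.16280808364246946 0.24246098874753896
    0.1334 124 [0.5412 0.2048 0.2064] 0.17939607695998877 0.23520490449395848
    0.1454 52 [0.5398 0.2191 0.2094] 0.19893451229815917 0.21341575108937488
    0.1574 49 [0.538  0.2305 0.2101] 0.20100309860499338 0.21337380249196658
    0.1694 493 [0.5357 0.2439 0.2084] 0.15500459406491662 0.2471345452364102
    0.1814 315 [0.5429 0.2552 0.2125] 0.15640915346830825 0.2471483881262017
    0.1934 76 [0.5413 0.2628 0.2082] 0.15591269068921476 0.2469496151816008
plate ((515.4459838867188, 267.59893798828125), (135.2542724609375, 110.74996948242188), 9.512107849121094)
```

View pics/c1.png

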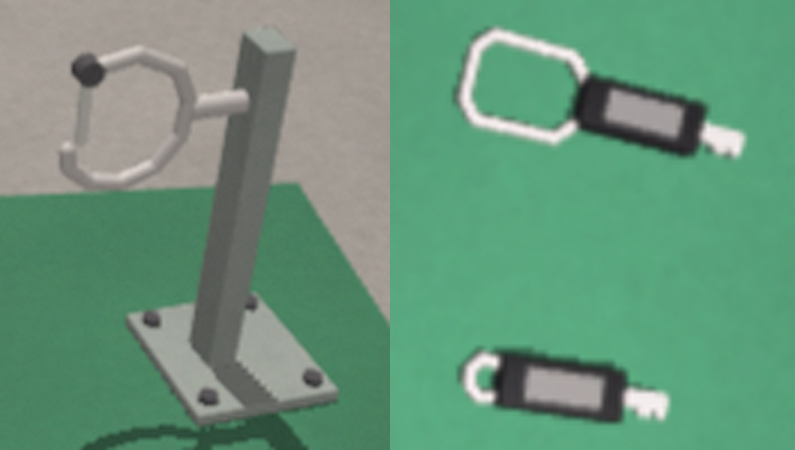

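The crop shows the eye, grip and blade in line, and the hook's nose and gate facing −y. Estimates, which agree with the given sizes: grip centre (0.623,−0.275), key heading 76.4°, gate base (0.547,0.143), hook heading 100.1°.

```bash
cat > go.py <<'E'
from h import *
import sys
# usage: go.py x y z yaw(deg of tool x)
o=bot.get_obs(); r=R.from_quat(o['tool_rot']); t=np.array(sys.argv[1:4],float); yaw=float(sys.argv[4])
tx=r.as_matrix()[:,0]; y0=np.degrees(np.arctan2(tx[1],tx[0]))
print('clock',o['clock'],'pos',np.round(o['eef_pos'],4),'yaw',round(y0,2),'shift mm',np.round(r.inv().apply(t-o['eef_pos'])*1000,1),'turn',round(y0-yaw,2),'w',o['grip_width'],'f',np.round(o['ft_force'],2), 'tilt',np.round(r.as_matrix()[:,2],4),'j',np.round(o['joint_pos'],2))
E
python3 go.py .6233 -.275 .15 76.4
```

```text
clock 0.5 pos [ 0.1337 -0.4818  0.3039] yaw 15.51 shift mm [527.  -68.3 153.9] turn -60.89 w 0.08538981556235148 f [-0.62 -0.29  0.55] tilt [-0.e+00  1.e-04 -1.e+00] j [-1.3   0.24  0.    1.34  0.    1.57]
```

>>> {"method": "step_arm", "body": {"rows": [[[45, -6, 0], -5], [[95, -12, 0], -11], [[145, -19, 10], -17], [[195, -25, 30], -23], [[245, -32, 50], -29], [[295, -38, 70], -35], [[345, -45, 90], -41], [[395, -51, 110], -47], [[440, -57, 130], -53], [[490, -64, 145], -58], [[527, -68, 154], -60.9], [[527, -68, 154], -60.9]], "claw": -1}}

```text
clock: 2.0
eef_pos: [0.6251, -0.2732, 0.1479]
tool_rot: [0.785, 0.62, -0.0, -0.001]
ft_force: [0.4, 0.4, -0.8]
grip_width: 0.0855
grasp_force: 0.0
```

```bash
python3 go.py .6233 -.275 .076 76.4
```

```text
clock 2.0 pos [ 0.6251 -0.2732  0.1479] yaw 76.63 shift mm [-2.2 -1.2 71.9] turn 0.23 w 0.08550540793624725 f [ 0.35  0.41 -0.8 ] tilt [-0.0014  0.001  -1.    ] j [-0.41  0.7   0.31  1.19  0.    1.39]
```

>>> {"method": "step_arm", "body": {"rows": [[[0, 0, 20], 0], [[0, 0, 40], 0], [[0, 0, 55], 0], [[0, 0, 60], 0], [[0, 0, 60], 0], [[0, 0, 60], 0]]}}

```text
clock: 2.75
eef_pos: [0.6238, -0.2756, 0.0909]
tool_rot: [0.786, 0.618, 0.0, 0.001]
ft_force: [0.4, 0.3, 0.9]
grip_width: 0.0853
grasp_force: 0.0
```

```bash
python3 go.py .6233 -.275 .076 76.4; python3 - <<'E'
from h import *
im,d=bot.camera('scene'); cv2.imwrite('pics/g1.png',cv2.resize(im[200:360,130:330],None,fx=3,fy=3,interpolation=2)[...,::-1])
E
```

```text
clock 2.75 pos [ 0.6238 -0.2756  0.0909] yaw 76.41 shift mm [ 0.5 -0.7 14.9] turn 0.01 w 0.0852692385311469 f [0.42 0.32 0.87] tilt [ 1.6e-03 -7.0e-04 -1.0e+00] j [-0.42  0.74  0.24  1.07  0.    1.39]
```

View pics/g1.png

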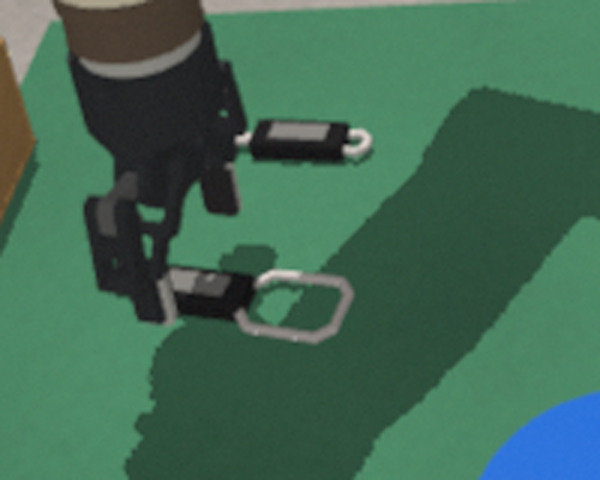

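The fingers straddle the grip (crop pixel about (200,285)), and the spare is clear. I'll descend and close.

>>> {"method": "step_arm", "body": {"rows": [[[0, 0, 8], 0], [[0, 0, 15], 0], [[0, 0, 15], 0], [[0, 0, 15], 0]]}}

```text
clock: 3.3
eef_pos: [0.6233, -0.2752, 0.0747]
tool_rot: [0.786, 0.619, -0.0, -0.0]
ft_force: [0.4, -0.7, 0.1]
grip_width: 0.0851
grasp_force: 0.0
```

>>> {"method": "step_arm", "body": {"rows": [[[0, 0, 0], 0], [[0, 0, 0], 0], [[0, 0, 0], 0], [[0, 0, 0], 0], [[0, 0, 0], 0], [[0, 0, 0], 0], [[0, 0, 0], 0], [[0, 0, 0], 0], [[0, 0, 0], 0], [[0, 0, 0], 0]], "claw": 1}}

```text
clock: 4.55
eef_pos: [0.6237, -0.2754, 0.0754]
tool_rot: [0.786, 0.619, 0.0, 0.0]
ft_force: [-0.7, -0.6, 5.6]
grip_width: 0.0266
grasp_force: 61.0
```

>>> {"method": "step_arm", "body": {"rows": [[[0, 0, -15], 0], [[0, 0, -50], 0], [[0, 0, -100], 0], [[0, 0, -150], 0], [[0, 0, -190], 0], [[0, 0, -200], 0], [[0, 0, -200], 0]]}}

```text
clock: 5.42
eef_pos: [0.6232, -0.2752, 0.2745]
tool_rot: [0.786, 0.618, -0.0, -0.0]
ft_force: [0.2, -0.7, -0.9]
grip_width: 0.0263
grasp_force: 60.4
```

```bash
python3 go.py .5708 .0096 .275 100.1
```

```text
clock 5.425 pos [ 0.6232 -0.2752  0.2745] yaw 76.41 shift mm [ 264.5 -117.8   -0.4] turn -23.69 w 0.02633544689869434 f [ 0.16 -0.66 -0.91] tilt [-4.e-04  2.e-04 -1.e+00] j [-0.42  0.63  0.53  1.47  0.    1.39]
```

>>> {"method": "step_arm", "body": {"rows": [[[25, -11, 0], -2], [[60, -27, 0], -5], [[100, -45, 0], -9], [[140, -62, 0], -12.5], [[180, -80, 0], -16], [[220, -98, 0], -20], [[250, -111, 0], -22.5], [[264, -118, 0], -23.7], [[264, -118, 0], -23.7], [[264, -118, 0], -23.7]]}}

```text
clock: 6.68
eef_pos: [0.5707, 0.008, 0.2742]
tool_rot: [0.643, 0.766, -0.001, -0.0]
ft_force: [-0.7, 0.9, -0.9]
grip_width: 0.0262
grasp_force: 60.4
```

```bash
cat > n.py <<'E'
from h import *
import sys
np.set_printoptions(precision=4,suppress=True)
p0=np.array([.547,.143]); a=np.array([-.1754,.9845]); n=np.array([-a[1],a[0]])
o=bot.get_obs(); print('tcp hook', (np.array(o['eef_pos'][:2])-p0)@a,(np.array(o['eef_pos'][:2])-p0)@n,o['eef_pos'][2])
res=[]
for cam in('top','scene'):
    im,d=bot.camera(cam); 
    r=bot.trace('key',cam)
    if r:
        P=pts(cam,d,r[0]['pixels']); s=(P[:,:2]-p0)@a; t=(P[:,:2]-p0)@n; k=(P[:,2]>.1)&(abs(t)<.06)&(s>-.3)&(s<.08); s,t,z=s[k],t[k],P[k,2]
        print(cam,r[0]['score'],k.sum(),'s',np.percentile(s,[1,99]))
        for lo in np.arange(s.max()-.07,s.max(),.01):
            i=(s>=lo)&(s<=lo+.01)
            if i.sum(): print('  ',round(lo,4),i.sum(),'t',t[i].min(),t[i].max(),'z',np.median(z[i]),z[i].min(),z[i].max())
    u,v=map(int,proj(cam,[.547,.12,.2])); w=(slice(max(0,v-90),v+90),slice(max(u-90,0),u+90))
    res.append(cv2.resize(im[w],(400,400),interpolation=2))
cv2.imwrite(f'pics/{sys.argv[1]}.png',np.hstack(res)[...,::-1])
E
python3 n.py n1
```

```text
tcp hook -0.13709224274776516 0.00035364605253807024 0.2742165692368057
scene 0.85 711 s [-0.193  -0.0484]
   -0.1173 78 t -0.021274784862483527 0.01085733599987493 z 0.21477189239749833 0.20075937588172804 0.21766141167532466
   -0.1073 40 t -0.027570293543098257 0.02144134174845828 z 0.21015433192305538 0.20612152884945295 0.21227817331667487
   -0.0973 38 t -0.028616527746869402 0.01991527244507922 z 0.20928859220059337 0.20596057894066538 0.2127650211183722
   -0.0873 36 t -0.029114122759915234 0.020675070863878667 z 0.2094753096677658 0.20636261362264763 0.21211844087804438
   -0.0773 39 t -0.031084551903694115 0.022083696476627925 z 0.20977938612606833 0.20475157838091435 0.21203888424017975
   -0.0673 37 t -0.028934398351651937 0.022350487722206623 z 0.20939531284485768 0.20517737350996101 0.211549202917783
   -0.0573 68 t -0.02814683590394267 0.019800214167435572 z 0.21033485905856858 0.20552117117621238 0.21236246951890103
   -0.0473 1 t -0.015578916509304298 -0.015578916509304298 z 0.209951510733774 0.209951510733774 0.209951510733774
```

View pics/n1.png

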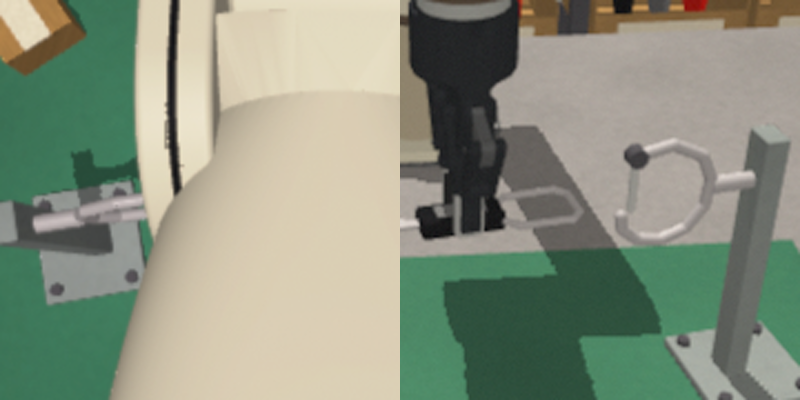

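The scene crop shows the key held level at gate height, its far bar about 50 mm short of the gate and lined up with the hook plane. I'll push.

>>> {"method": "step_arm", "body": {"rows": [[[15, 0, 0], 0], [[30, 0, 0], 0], [[40, 0, 0], 0], [[48, 0, 0], 0], [[55, 0, 0], 0], [[62, 0, 0], 0], [[69, 0, 0], 0], [[76, 0, 0], 0], [[82, 0, 0], 0], [[88, 0, 0], 0], [[92, 0, 0], 0], [[92, 0, 0], 0]]}}

```text
clock: 8.38
eef_pos: [0.5545, 0.1002, 0.275]
tool_rot: [0.642, 0.767, 0.0, -0.0]
ft_force: [-0.3, -0.1, -0.3]
grip_width: 0.0265
grasp_force: 60.3
```

```bash
python3 n.py n2; python3 go.py .5708 .0096 .275 100.1
```

```text
tcp hook -0.04349008139898314 0.00015198696701861428 0.2750381298496614
top 0.49 225 s [-0.0993 -0.0593]
   -0.1087 5 t -0.0022216667114820644 0.004784338739458526 z 0.20889213628649206 0.20835966475841217 0.20991550596007524
   -0.0987 40 t -0.0050306992133662435 0.00672764685345492 z 0.20806839100994207 0.20556387260610098 0.2105338104862844
   -0.0887 35 t -0.005004655236613375 0.009833711785221747 z 0.2080434201042819 0.20673030594117048 0.3450131575604263
   -0.0787 101 t -0.013449645281450888 0.01484055716626534 z 0.21422163926162274 0.20242011391672277 0.3326934368514807
   -0.0687 43 t -0.00649929926618958 0.013363675923638423 z 0.21472808033772295 0.20507520347562413 0.21689573846763155
   -0.0587 1 t 0.012524504130156868 0.012524504130156868 z 0.21520164022603783 0.21520164022603783 0.21520164022603783
scene 0.95 597 s [-0.1001  0.0443]
   -0.0237 60 t -0.019682156456785282 0.0049937622450054175 z 0.2137102730045195 0.2021313618696431 0.21758803203110488
   -0.0137 25 t -0.028351803447754544 0.018030673821624682 z 0.21054250643594924 0.20813521316431488 0.2119765582850051
 
[... 208 characters left out ...]
7653333465 0.21307348568535472
   0.0163 32 t -0.029973928718077754 0.022154714526135603 z 0.21060901843020385 0.2063950763451759 0.2129514763174738
   0.0263 40 t -0.030593197522491622 0.02280596064173239 z 0.2104492906041088 0.20606648777843023 0.21283928872693336
   0.0363 64 t -0.027124390236968294 0.019549957775196445 z 0.21030127963421566 0.20582865158309954 0.2125132782899813
   0.0463 1 t 0.004911826325899896 0.004911826325899896 z 0.21030680236284766 0.21030680236284766 0.21030680236284766
clock 8.575 pos [0.5545 0.0995 0.275 ] yaw 100.1 shift mm [-91.4   0.2  -0. ] turn 0.0 w 0.026525483418087407 f [ 0.36 -0.8  -1.02] tilt [ 1.e-04  1.e-04 -1.e+00] j [0.18 0.38 0.12 1.31 0.   1.57]
```

View pics/n2.png

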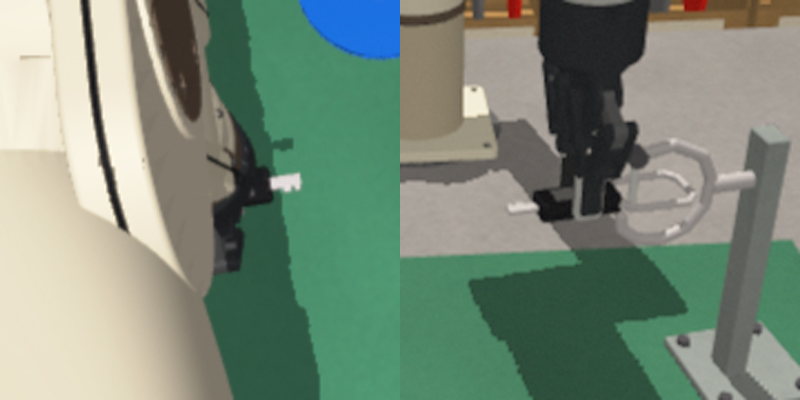

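The far bar is inside the hook at x≈43 mm. I'll push 3 mm more to be sure, then check the gate close up.

>>> {"method": "step_arm", "body": {"rows": [[[2, 0, 0], 0], [[3, 0, 0], 0], [[3, 0, 0], 0], [[3, 0, 0], 0]]}}

```text
clock: 9.07
eef_pos: [0.554, 0.1026, 0.2749]
tool_rot: [0.642, 0.767, -0.0, -0.0]
ft_force: [0.1, 0.5, -1.4]
grip_width: 0.0259
grasp_force: 60.3
```

```bash
python3 - <<'E'
from h import *
im,d=bot.camera('scene'); r=bot.trace('gate','scene'); np.set_printoptions(precision=4,suppress=True)
p0=np.array([.547,.143]); a=np.array([-.1754,.9845])
for x in r:
    P=pts('scene',d,x['pixels']); s=(P[:,:2]-p0)@a
    print(x['score'],x['uv'],len(P)); 
    for lo in np.arange(.19,.25,.01):
        i=(P[:,2]>=lo)&(P[:,2]<lo+.01)
        if i.sum(): print(round(lo,3),i.sum(),np.median(s[i]),s[i].min(),s[i].max())
cv2.imwrite('pics/n3.png',cv2.resize(im[125:205,395:495],None,fx=7,fy=7,interpolation=2)[...,::-1])
E
```

```text
0.49 [227.4, 246.2] 520
0.39 [426.1, 163.1] 45
0.2 9 -0.002091201007369088 -0.0038953336741268715 0.0013292036253483126
0.21 19 -0.001997209586851293 -0.004485161166861468 0.0007642411584592129
0.22 17 -0.001297039241685547 -0.004588446971584924 0.001955166227506889
```

View pics/n3.png

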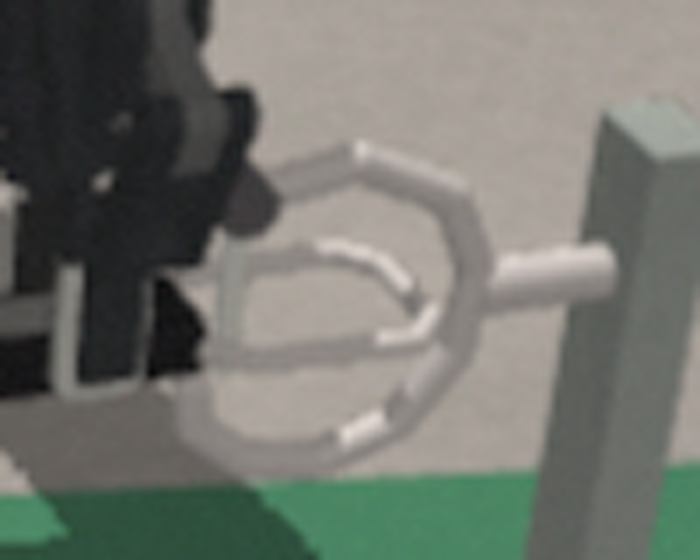

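The gate reads shut (x≈−2 mm), passing through the eye in the crop at about (230,300). I'll back off and lower the bar close to the hook floor.

>>> {"method": "step_arm", "body": {"rows": [[[-6, 0, 0], 0], [[-12, 0, 0], 0], [[-18, 0, 0], 0], [[-18, 0, 8], 0], [[-18, 0, 16], 0], [[-18, 0, 24], 0], [[-18, 0, 30], 0], [[-18, 0, 32], 0], [[-18, 0, 32], 0]]}}

```text
clock: 10.3
eef_pos: [0.5571, 0.0849, 0.2428]
tool_rot: [0.642, 0.767, -0.0, -0.0]
ft_force: [0.7, 0.2, -0.6]
grip_width: 0.0264
grasp_force: 60.3
```

No contact force. Releasing.

>>> {"method": "step_arm", "body": {"rows": [[[0, 0, 0], 0], [[0, 0, 0], 0], [[0, 0, 0], 0], [[0, 0, 0], 0], [[0, 0, 0], 0], [[0, 0, 0], 0], [[0, 0, 0], 0], [[0, 0, 0], 0]], "claw": -1}}

```text
clock: 11.3
eef_pos: [0.5571, 0.0849, 0.2429]
tool_rot: [0.642, 0.767, -0.0, -0.0]
ft_force: [0.2, 0.1, 0.5]
grip_width: 0.0854
grasp_force: 0.0
```

>>> {"method": "step_arm", "body": {"rows": [[[-30, 0, 0], 0], [[-70, 0, 0], 0], [[-110, 0, 0], 0], [[-150, 0, 0], 0], [[-150, 0, 0], 0], [[-150, 0, 0], 0], [[-150, 0, 0], 0], [[-150, 0, 0], 0], [[-150, 0, 0], 0], [[-150, 0, 0], 0], [[-150, 0, 0], 0], [[-150, 0, 0], 0]]}}

```text
clock: 12.8
eef_pos: [0.5835, -0.0629, 0.2429]
tool_rot: [0.642, 0.767, -0.0, 0.0]
ft_force: [-0.5, -0.1, 0.7]
grip_width: 0.0858
grasp_force: 0.0
```

```bash
cat > k.py <<'E'
from h import *
import sys
np.set_printoptions(precision=4,suppress=True)
p0=np.array([.547,.143]); a=np.array([-.1754,.9845])
print(bot.get_obs()['clock'],bot.get_obs()['ft_force'])
im,d=bot.camera('scene')
for t in('key','gate'):
    for x in bot.trace(t,'scene')[:2]:
        P=pts('scene',d,x['pixels']); s=(P[:,:2]-p0)@a; print(t,x['score'],x['uv'],'s',np.percentile(s,[2,50,98]),'z',np.percentile(P[:,2],[2,50,98]))
cv2.imwrite(f'pics/{sys.argv[1]}.png',cv2.resize(im[110:290,350:550],None,fx=3,fy=3,interpolation=2)[...,::-1])
E
python3 k.py k1
```

```text
12.8 [-0.4892 -0.064   0.7357]
key 0.77 [430.0, 218.8] s [-0.0004  0.012   0.073 ] z [0.0016 0.0981 0.1717]
key 0.39 [474.6, 213.7] s [-0.0045  0.1022  0.1677] z [0.0064 0.0933 0.2467]
```

View pics/k1.png

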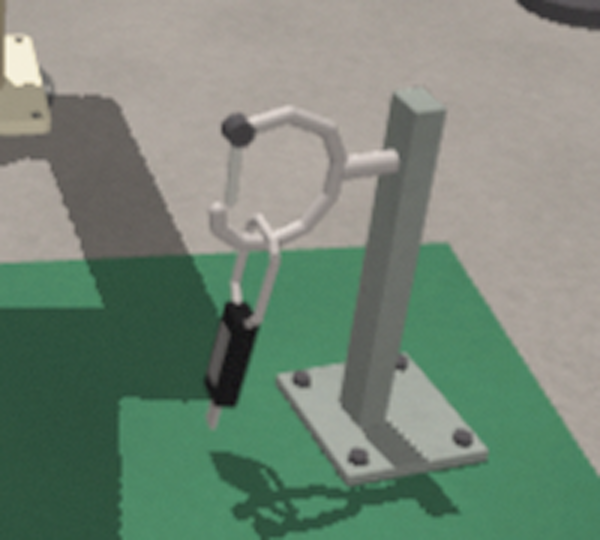

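The key hangs from the hook, bar on the floor at about (258,225), and the gate is shut at (233,175). I'll wait for the swing to die down, then check its motion.

>>> {"method": "step_arm", "body": {"rows": [[[0, 0, 0], 0], [[0, 0, 0], 0], [[0, 0, 0], 0], [[0, 0, 0], 0], [[0, 0, 0], 0], [[0, 0, 0], 0], [[0, 0, 0], 0], [[0, 0, 0], 0], [[0, 0, 0], 0], [[0, 0, 0], 0], [[0, 0, 0], 0], [[0, 0, 0], 0]]}}

```text
clock: 14.45
eef_pos: [0.5835, -0.0628, 0.2429]
tool_rot: [0.642, 0.767, -0.0, 0.0]
ft_force: [-1.6, 0.4, -0.2]
grip_width: 0.0852
grasp_force: 0.0
```

>>> {"method": "step_arm", "body": {"rows": [[[0, 0, 0], 0], [[0, 0, 0], 0], [[0, 0, 0], 0], [[0, 0, 0], 0], [[0, 0, 0], 0], [[0, 0, 0], 0], [[0, 0, 0], 0], [[0, 0, 0], 0], [[0, 0, 0], 0], [[0, 0, 0], 0], [[0, 0, 0], 0], [[0, 0, 0], 0]]}}

```text
clock: 15.95
eef_pos: [0.5835, -0.0628, 0.2429]
tool_rot: [0.642, 0.767, -0.0, -0.0]
ft_force: [0.6, 0.3, -0.0]
grip_width: 0.0858
grasp_force: 0.0
```

>>> {"method": "step_arm", "body": {"rows": [[[0, 0, 0], 0], [[0, 0, 0], 0], [[0, 0, 0], 0], [[0, 0, 0], 0], [[0, 0, 0], 0], [[0, 0, 0], 0], [[0, 0, 0], 0], [[0, 0, 0], 0], [[0, 0, 0], 0], [[0, 0, 0], 0], [[0, 0, 0], 0], [[0, 0, 0], 0]]}}

```text
clock: 17.45
eef_pos: [0.5835, -0.0628, 0.2429]
tool_rot: [0.642, 0.767, 0.0, 0.0]
ft_force: [0.9, 0.6, 0.3]
grip_width: 0.0855
grasp_force: 0.0
```

```bash
for i in 1 2 3 4; do python3 k.py k2$i | grep -v 0.3; done; python3 -c "
from h import *
prev=None
for i in range(6):
    im,_=bot.camera('scene'); g=cv2.cvtColor(im[180:270,400:460],cv2.COLOR_RGB2GRAY); v,u=np.nonzero(g<60); print(u.mean().round(2),v.mean().round(2))
print(bot.get_obs()['clock'])"
```

```text
17.45 [0.8989 0.5977 0.2789]
key 0.85 [433.2, 219.7] s [0.0123 0.0211 0.1108] z [0.0009 0.0919 0.1711]
gate 0.48 [424.5, 167.6] s [-0.0048 -0.0021  0.0015] z [0.1963 0.2119 0.226 ]
17.75 [ 0.6444  0.1326 -0.103 ]
gate 0.47 [424.3, 164.6] s [-0.0049 -0.0022  0.0021] z [0.1999 0.2143 0.2286]
key 0.94 [436.5, 220.5] s [0.0158 0.0222 0.1157] z [0.0017 0.0978 0.1717]
gate 0.5 [424.4, 168.6] s [-0.0049 -0.0007  0.1708] z [0.0001 0.2054 0.2294]
33.18 48.12
33.11 48.23
33.11 48.1
33.2 47.99
33.17 48.21
33.24 48.06
18.35
```

View pics/k24.png

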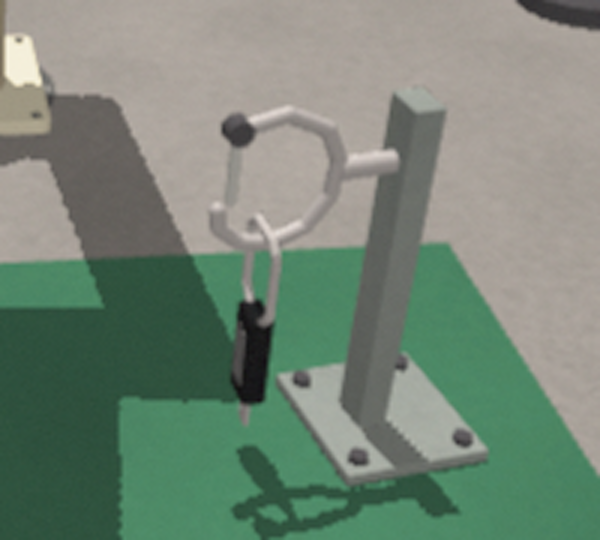

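The key hangs plumb and still (grip at about (252,350)), with the gate shut.

```bash
python3 -c "
from workcell import bot
print(bot.job_done())"
```

```text
the job is handed in; nothing more can be done
None
```

The key with the big eye is clipped on the snap hook: it hangs plumb and still with the gate shut behind it, the spare key was left alone, and the job was handed in at about 18 s (no verdict came back).

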